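# Slide the evaporating pan home under the condensing unit

### The job

Refit the condensate pan of the small condensing unit: turn it square to the machine and slide it on the bench, handle outwards, under the machine's deck, clear of the copper loop that hangs there. Press it snugly but gently home against the rubber buffer hidden underneath, whose depth must be felt for, then let go and leave it resting against the buffer so that it cannot rattle. Do not ram the machine, squash the buffer or disturb the other things on the bench.

Things in the scene. Friction and masses are not known exactly. Their poses are not given: they have to be found in the camera images.
- unit: The condensing unit (all lengths here in mm), screwed to the bench: steel deck 340 deep (x) by 320 wide (y), deck top 75 above the bench, with a finned condenser (front face at x = -125), fan, black compressor and grey receiver, 286 high in all. Origin on the bench under the deck's centre; x points into the machine from its open front, z up.
- mouth (a point): On the bench under the middle of the deck's front edge (x = -170, y = 0 of the unit). 57 mm free above the bench there. Two steel skids along x guide the pan: inner faces at y = -106 and 106, so the 200 wide pan has 6 to spare each side; at the mouth they flare out to y = -122 and 122 at x = -203.
- loop: The copper hot-gas loop under the deck: 9 mm thick tube in hairpins from x = -130 to 50, y = -80 to 80 of the unit; its lowest line is 52 above the bench, 12 above the rim of a pan that stands on the bench. Origin and axes as the unit. Easily kinked: the pan must not touch it.
- rear_stop: Rear stop under the deck, out of sight; origin and axes as the unit. Carries a rubber buffer strip, 160 mm wide, on a slotted bracket: its face may lie anywhere from x = 35 to 65 of the unit (not measured). Springy, about 2 N per mm for 9 mm, plus 1 N per 10 mm/s. Home: pan pressed on it with 3 to 12 N beyond its drag; 16 N spoils it.
- pan: The pan, loose: open aluminium tray 260 mm long (x) by 200 wide (y) by 40 high, walls 4, about 0.5 kg; drags on the bench with 2 to 4.5 N, more if pressed down. Origin under its centre, on its underside. x points to its rear wall, the end that goes in first. Let go when home, it springs back 1 to 4 mm until friction holds it against the buffer.
- pan_handle (a point): Middle of the pan's handle bar: a round black bar 10 mm thick, straight along the pan's y for 100, 32 above the pan's underside, 45 out from the front wall (x = -175 of the pan), on two arms at y = -50 and +50. Open space inside: 40 between the bar and the wall.
- pan_rear (a point): Middle of the pan's rear wall, outer face, at its underside: x = 130 mm, y = 0 of the pan.
- wrench: Bystander: steel wrench 200 mm long, lying beside the pan's path. Origin under its middle. Leave alone.
- tube_cutter: Bystander: red and steel tube cutter, 140 mm long, 30 high, near the pan's handle. Origin under its middle. Leave alone.
- tape: Bystander: roll of black tape 90 mm across, 19 high, beside the pan's path. Origin under its middle. Leave alone.
- gauges: Bystander: blue manifold with a blue and a red gauge, about 215 by 135 mm, 34 high. Leave alone.
- oil: Bystander: white plastic oil bottle, 60 mm across, 170 high. Leave alone.

How it is judged:
By the outcome, as a careful person would: the job done as asked, in the order asked, and still so for the second after the job is handed in, with the robot touching nothing.
It also fails if it takes over 67 s, if anything falls off the work surface, if the arm or the gripper's body presses on something with over 40 N, if the wrist force passes 120 N, or if a joint passes its speed limit or range.

### The arm

A 7-joint arm with a two-finger parallel gripper is mounted at the origin on the work surface. World frame = base frame: x ahead of the robot, y to its left, z up, the work surface at z = 0. Lengths are in m, angles in rad, forces in N, time in s.
With the tool pointing down it reaches from about 0.425 to 0.95 m from the base axis. Payload 16.7 kg.
Tool frame: the origin (TCP) lies between the finger pads; the fingertips stand 22 mm ahead of it and the grasp point (between the pads) lies 3 mm ahead of it; z points along the fingers, y is the line along which they close (so a half turn about z gives the same grasp; the last joint's range is limited). The gripper opens to 94 mm and grips with 3 to 60 N. Pads are 16 mm wide; open, the fingers measure 119 mm over their backs; the gripper's body (75 mm by 177 mm) begins 78 mm behind the grasp point.
Start: joints at [1.03, 0.426, 0.074, 1.606, -0.034, 1.111, -0.067], TCP at [0.258, -0.624, 0.227] pointing down, gripper open.
Joint ranges: [-2.85, 2.85], [-0.5, 2.14], [-1.23, 1.37], [0.21, 2.46], [-1.02, 4.16], [0.16, 2.05], [-2.73, 2.73]. Speed limits (rad/s): [1.89, 1.89, 2.39, 2.39, 3.01, 3.01, 3.01].

### API

Orientations are given as a unit quaternion [x, y, z, w].
In Python, from station import monitor, cams, sign_off gives the robot as it stands.
- The arm moves only by the shell command python3 -m pendant 'ROWS' [FORCE]. ROWS is JSON, a list of rows, each an object with "fingers": the finger opening in mm, from 0 to 94; "travel": the shift along the tool's x, y, z normalised to -1 to 1, where 1 is 200 mm, a list of three; "roll": the turn about the tool's z normalised to -1 to 1, where 1 is pi/2 rad. In form: [{"fingers": fingers, "travel": [tx, ty, tz], "roll": roll}, ...]. A call has exactly 10 rows; each row is the pose to reach, as a shift and turn from the pose commanded when the call began, along the tool's axes at that moment; what a row does not reach only later rows make up. A row lasts 1/10 s, in which the tool goes at most 50 mm and 8.59 degrees, less where a joint would pass 70% of its speed; a pose out of reach is approached as far as the arm can. A call with a number of a shift or a turn outside -1 to 1 is refused whole. A call with a gripper value outside its range is refused whole. The fingers move at their own pace and stop on an object; FORCE is the grip in N (left out, the last holds). Time passes only in rows, so rows that repeat a pose let the fingers close, or fill a call up. It gives the time, the measured TCP pose, the force, the opening and the grip force at its end, in the units of the state.
- monitor.state(): the state, without advancing time (a new reading comes with each control period).
- cams.read_camera(name): name is "scene" or "top"; returns the picture (384x512x3 uint8, red, green, blue); there is no depth.
- cams.get_calibration(name): a dict with "intrinsics" (3x3 intrinsics, pixels), "D" ([k1, k2, p1, p2, k3] as OpenCV has them; the pictures are not rectified), "position" and "attitude" of the camera in the world. Camera axes: x right, y up, looking along -z (the intrinsics and any distortion apply to the point x, -y, -z); pixel columns grow to the right and rows downward; lengths in m; the calibration is good to about 2 mm. A picture is of the moment at which its call begins. get_calibration takes no time and is no camera call.
- sign_off(): hands the job in; it is judged then, once.
The state is a dict: "time": time; "joints": joint angles; "joint_velocities": joint speeds; "tau": joint torques, N m; "position": TCP position; "ee_rot": TCP orientation; "ft_force": force on the tool from outside, world axes, zero at the start; "torque": the same for the moment, N m; "gripper_width": finger opening in m; "grip_force": force on a finger pad.
Only numpy, scipy, OpenCV 4.12 (cv2) and the standard library are available. Lean on these libraries where they do the work, as an engineer would, in place of code of your own. Each camera call takes 0.05 s, during which the arm holds its last target. There are 200 camera calls.

## Working session

There is one attempt and no reset: what is moved stays moved. The work goes in short steps, Python scripts to look and compute and a shell command to move; the robot and the scene stay as the last step left them, time stands still between calls to the robot, and variables do not carry over. Pictures are saved under pics/ and viewed, at most 10 in all, crops included, and the job is handed in when it is done.

```bash
mkdir -p pics; ls; python3 - <<'E'
from station import monitor, cams
import cv2
for n in ("scene","top"):
    im=cams.read_camera(n); cv2.imwrite(f"pics/{n}0.png",cv2.resize(im[:,:,::-1],(800,600),interpolation=cv2.INTER_CUBIC))
    c=cams.get_calibration(n); print(n,c)
s=monitor.state(); print(s)
E
```

```text
pics
scene {'intrinsics': array([[373.84320951,   0.        , 251.80715612],
       [  0.        , 373.84320951, 187.86090375],
       [  0.        ,   0.        ,   1.        ]]), 'D': array([-0.11302794,  0.        ,  0.        ,  0.        ,  0.        ]), 'position': array([ 1.07962771, -0.35219564,  0.8156315 ]), 'attitude': array([0.2781763 , 0.15507642, 0.46344139, 0.82691676])}
top {'intrinsics': array([[442.69527921,   0.        , 249.8548045 ],
       [  0.        , 442.69527921, 190.04644482],
       [  0.        ,   0.        ,   1.        ]]), 'D': array([-0.11941851,  0.        ,  0.        ,  0.        ,  0.        ]), 'position': array([ 0.39723948, -0.06969256,  1.18972115]), 'attitude': array([-0.06129755,  0.0505497 ,  0.70509288, -0.70464982])}
{'time': 0.1, 'joints': array([ 1.02951971,  0.42662637,  0.07383742,  1.60655661, -0.03410672,
        1.11079783, -0.06710698]), 'joint_velocities': array([ 0.00062204, -0.00094801, -0.00036925, -0.00059857, -0.00315999,
        0.00021835, -0.00153233]), 'tau': array([ 7.50446197e-03, -9.37466955e+01,  3.67710784e+00, -4.55036974e+01,
       -4.86134319e-02,  1.69747404e-02, -1.56310114e-05]), 'position': array([ 0.25757767, -0.62351262,  0.2268679 ]), 'ee_rot': array([ 9.80877709e-01,  1.94624256e-01, -1.40982604e-04, -5.46930334e-04]), 'ft_force': array([-0.56721239,  0.03274752,  0.3484676 ]), 'torque': array([ 0.03560792, -0.00074849,  0.05904282]), 'grip_force': 0.0, 'gripper_width': 0.09401901649732343}
```

View pics/scene0.png

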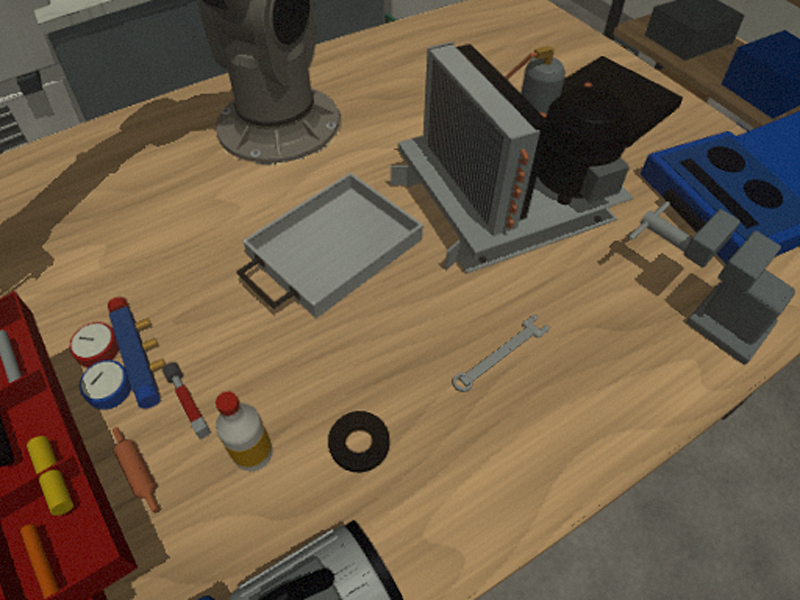

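View pics/top0.png

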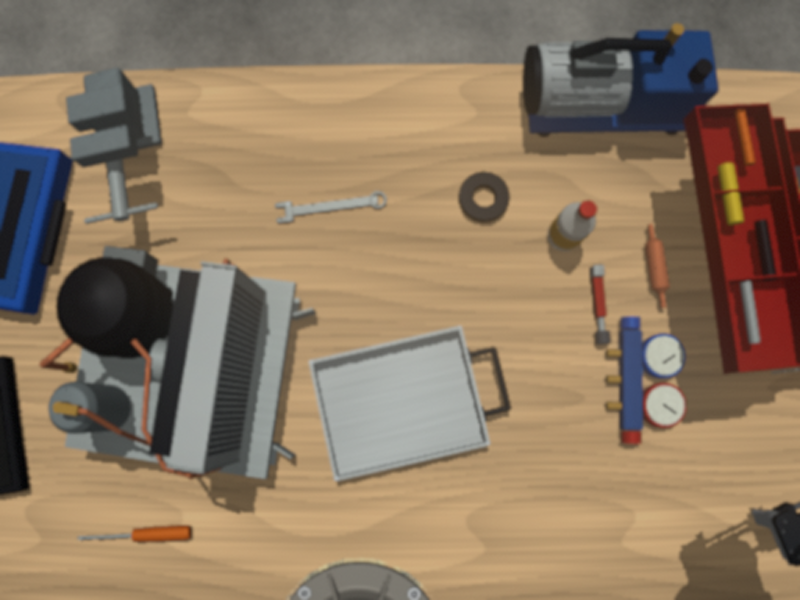

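The scene view shows the pan in front of the unit's mouth, with its handle pointing away from it. In the top view (enlarged pixels) the pan's rim corners are (311,361), (460,328), (489,446) and (337,481). The handle bar runs (497,349)–(509,408), and the deck's front edge (296,283)–(265,478).

```bash
cat > h.py <<'E'
import numpy as np, cv2
from scipy.spatial.transform import Rotation as R
from station import cams, monitor
def ray(n,uv):
    c=cams.get_calibration(n); p=cv2.undistortPoints(np.array(uv,float).reshape(-1,1,2),c["intrinsics"],c["D"]).reshape(-1,2)
    d=np.c_[p[:,0],-p[:,1],-np.ones(len(p))]; return c["position"],R.from_quat(c["attitude"]).apply(d)
def pt(n,uv,z):
    o,d=ray(n,uv); return o+d*((z-o[2])/d[:,2])[:,None]
def pix(n,P):
    c=cams.get_calibration(n); q=R.from_quat(c["attitude"]).inv().apply(np.array(P,float)-c["position"])*[1,-1,-1]
    return cv2.projectPoints(q,np.zeros(3),np.zeros(3),c["intrinsics"],c["D"])[0].reshape(-1,2)
E
python3 - <<'E'
from h import *
np.set_printoptions(precision=4,suppress=True)
k=.64
a=pt("top",np.array([(311,361),(460,328),(489,446),(337,481)])*k,.04);print("pan",a,a.mean(0),np.linalg.norm(np.roll(a,-1,0)-a,axis=1))
b=pt("top",np.array([(499,349),(509,408)])*k,.032);print("bar",b)
d=pt("top",np.array([(296,283),(265,478)])*k,.075);print("deck top",d,np.linalg.norm(d[0]-d[1]))
e=pt("scene",np.array([(399,146),(465,270),(632,196)])*k,.075);print("deck scene",e,np.linalg.norm(e[0]-e[1]),np.linalg.norm(e[2]-e[1]))
f=pt("scene",np.array([(351,177),(422,227),(317,314),(245,243)])*k,.04);print("pan scene",f,f.mean(0))
im=cams.read_camera("top");cv2.imwrite("pics/c1.png",cv2.resize(im[170:320,30:230,::-1],(800,600),interpolation=cv2.INTER_CUBIC))
im=cams.read_camera("top");cv2.imwrite("pics/c2.png",cv2.resize(im[195:315,180:340,::-1],(800,600),interpolation=cv2.INTER_CUBIC))
E
```

```text
pan [[ 0.473   0.0801  0.04  ]
 [ 0.5281 -0.1685  0.04  ]
 [ 0.3335 -0.2137  0.04  ]
 [ 0.277   0.0348  0.04  ]] [ 0.4029 -0.0668  0.04  ] [0.2546 0.1998 0.2548 0.2012]
bar [[ 0.4934 -0.2342  0.032 ]
 [ 0.3952 -0.2489  0.032 ]]
deck top [[0.5988 0.1026 0.075 ]
 [0.2841 0.1466 0.075 ]] 0.31769694643797053
deck scene [[0.2943 0.143  0.075 ]
 [0.6217 0.0674 0.075 ]
 [0.6393 0.4423 0.075 ]] 0.336073570308455 0.37530182923002586
pan scene [[ 0.2894  0.0348  0.04  ]
 [ 0.4764  0.0797  0.04  ]
 [ 0.55   -0.1723  0.04  ]
 [ 0.3429 -0.2126  0.04  ]] [ 0.4147 -0.0676  0.04  ]
```

View pics/c1.png

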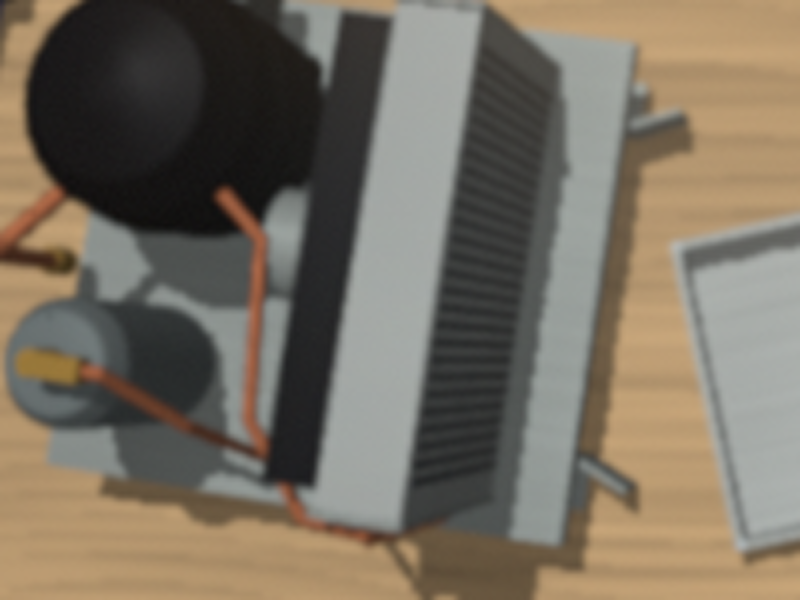

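View pics/c2.png

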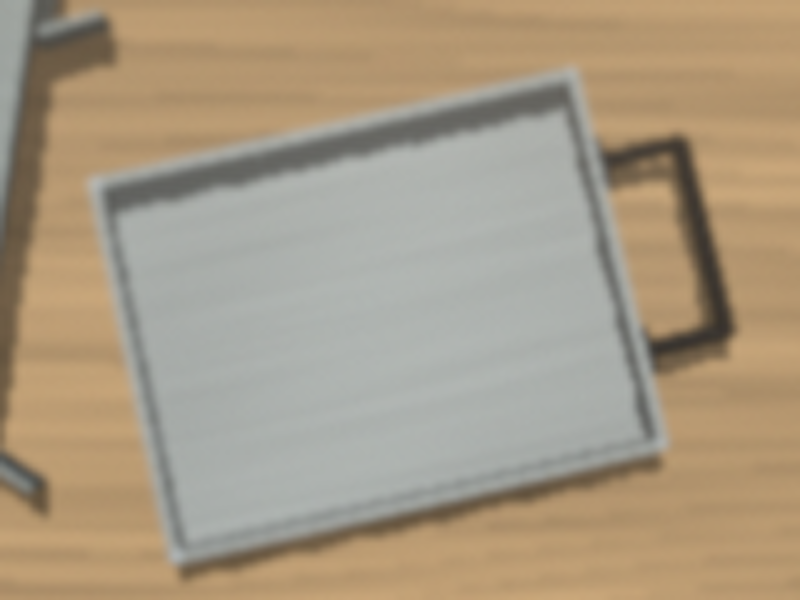

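Crop c1 (4x): deck front corners at (636,42) and (566,545), rear-near deck corner at (47,462), flare tips at (687,116) and (634,490). Crop c2 (5x): pan rim corners at (90,180), (577,70), (664,448) and (176,564). The handle bar runs (683,142)–(725,332).

```bash
python3 - <<'E'
from h import *
np.set_printoptions(precision=4,suppress=True)
c1=lambda q:np.array(q)/4+[30,170]-.37
c2=lambda q:np.array(q)/5+[180,195]-.4
d=pt("top",c1([(636,42),(566,545),(47,462)]),.075)
L=lambda v:np.linalg.norm(v)
print("deck",d,L(d[0]-d[1]),L(d[1]-d[2]))
v=d[0]-d[1]; ux=np.array([-v[1],v[0]])/L(v[:2])  # into machine
w=d[2]-d[1]; print("yaw front",np.degrees(np.arctan2(ux[1],ux[0])),"side",np.degrees(np.arctan2(w[1],w[0])), "frontmid",(d[0]+d[1])/2)
for z in (0.01,.03,.05):
  f=pt("top",c1([(687,116),(634,490)]),z);print("flare",z,f.mean(0),L(f[0]-f[1]))
a=pt("top",c2([(90,180),(577,70),(664,448),(176,564)]),.04);c=a.mean(0)
x=(a[0]+a[3]-a[1]-a[2])/2; y=(a[3]+a[2]-a[0]-a[1])/2
print("pan",c,np.degrees(np.arctan2(x[1],x[0])),np.degrees(np.arctan2(y[1],y[0])),L(x),L(y))
b=pt("top",c2([(683,142),(725,332)]),.032);print("bar",b,b.mean(0))
t=np.arctan2(x[1],x[0]);print("bar pred",c[:2]-.175*np.array([np.cos(t),np.sin(t)]))
im=cams.read_camera("scene");cv2.imwrite("pics/s1.png",cv2.resize(im[70:190,240:400,::-1],(800,600),interpolation=cv2.INTER_CUBIC))
E
```

```text
deck [[0.6014 0.1048 0.075 ]
 [0.2843 0.1427 0.075 ]
 [0.3289 0.4828 0.075 ]] 0.31934776793837993 0.3429972621940087
yaw front 83.17646072704855 side 82.52607810940192 frontmid [0.4428 0.1238 0.075 ]
flare 0.01 [0.4382 0.0949 0.01  ] 0.2504350859507503
flare 0.03 [0.4375 0.0921 0.03  ] 0.24618942018653675
flare 0.05 [0.4368 0.0893 0.05  ] 0.24194375442232322
pan [ 0.4051 -0.0653  0.04  ] 102.97370598445869 -167.17753937684571 0.2582733710370639 0.20049996201687498
bar [[ 0.4944 -0.2259  0.032 ]
 [ 0.3955 -0.2459  0.032 ]] [ 0.4449 -0.2359  0.032 ]
bar pred [ 0.4444 -0.2359]
```

View pics/s1.png

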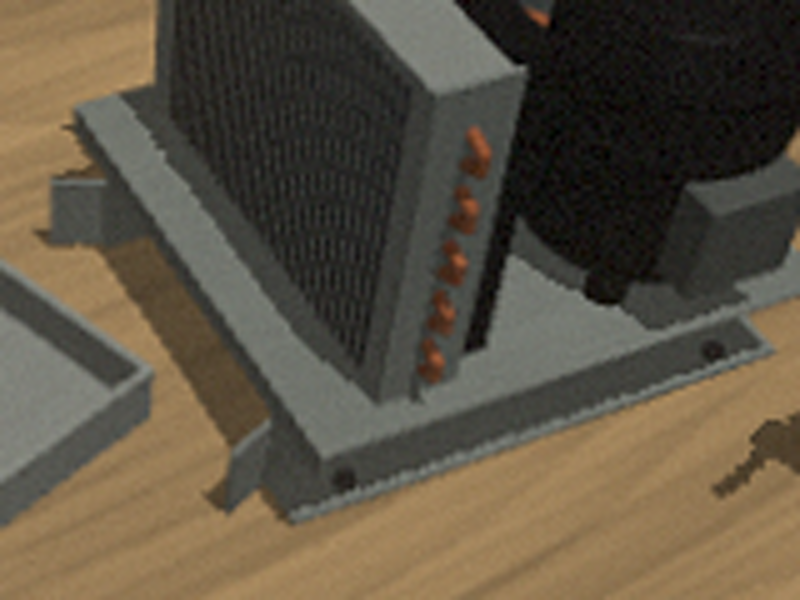

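Both cameras agree. The pan is at (0.405, -0.065) with yaw 103°, and the unit's mouth is at (0.443, 0.124) with yaw about 83°. The bar's middle is at (0.445, -0.236). First move: halfway to the handle, with the roll.

```bash
cat >> h.py <<'E'
def plan(x,y,z,head):
    "travel/roll to TCP (x,y,z), tool-y heading (deg), from the measured pose"
    s=monitor.state(); r=R.from_quat(s["ee_rot"]); d=r.inv().apply(np.array([x,y,z])-s["position"])
    Y=r.apply([0,1,0]); h=np.degrees(np.arctan2(Y[1],Y[0])); dh=(h-head+180)%360-180
    print("t",round(s["time"],2),"pos",s["position"].round(4),"head",round(h,2),"F",s["ft_force"].round(2),"w",round(s["gripper_width"],4),"| travel",(d/.2).round(4),"roll",round(dh/90,4),"z-axis",r.apply([0,0,1]).round(4))
E
python3 -m pendant '[{"fingers":60,"travel":[0.08,-0.07,0],"roll":0.01},{"fingers":45,"travel":[0.2,-0.17,0],"roll":0.03},{"fingers":40,"travel":[0.32,-0.27,0],"roll":0.05},{"fingers":40,"travel":[0.44,-0.37,0],"roll":0.07},{"fingers":40,"travel":[0.56,-0.47,0],"roll":0.09},{"fingers":40,"travel":[0.66,-0.56,0],"roll":0.106},{"fingers":40,"travel":[0.76,-0.64,0],"roll":0.106},{"fingers":40,"travel":[0.82,-0.69,0],"roll":0.106},{"fingers":40,"travel":[0.84,-0.71,0],"roll":0.106},{"fingers":40,"travel":[0.84,-0.71,0],"roll":0.106}]' 40
python3 - <<'E'
from h import *
plan(.459,-.2325,.12,-77)
plan(.459,-.2325,.035,-77)
E
```

```text
time: 1.25
position: [0.3588, -0.4284, 0.2275]
ee_rot: [0.994, 0.113, 0.0, 0.0]
ft_force: [0.6, -0.5, -0.3]
gripper_width: 0.0399
grip_force: 0.0
t 1.25 pos [ 0.3588 -0.4284  0.2275] head -77.07 F [ 0.58 -0.53 -0.28] w 0.0399 | travel [ 0.7077 -0.8427  0.5376] roll -0.0007 z-axis [ 0. -0. -1.]
t 1.25 pos [ 0.3588 -0.4284  0.2275] head -77.07 F [ 0.58 -0.53 -0.28] w 0.0399 | travel [ 0.7076 -0.8427  0.9626] roll -0.0007 z-axis [ 0. -0. -1.]
```

```bash
python3 -m pendant '[{"fingers":40,"travel":[0.07,-0.08,0],"roll":0},{"fingers":40,"travel":[0.19,-0.23,0],"roll":0},{"fingers":40,"travel":[0.32,-0.38,0],"roll":0},{"fingers":40,"travel":[0.45,-0.53,0],"roll":0},{"fingers":40,"travel":[0.57,-0.68,0.08],"roll":0},{"fingers":40,"travel":[0.66,-0.78,0.2],"roll":0},{"fingers":40,"travel":[0.7,-0.83,0.35],"roll":0},{"fingers":40,"travel":[0.708,-0.843,0.48],"roll":0},{"fingers":40,"travel":[0.708,-0.843,0.535],"roll":0},{"fingers":40,"travel":[0.708,-0.843,0.535],"roll":0}]'
python3 - <<'E'
from h import *
plan(.459,-.2325,.035,-77)
im=cams.read_camera("scene");p=pix("scene",[[.445,-.236,.032]])[0];print(p)
u,v=p.astype(int);cv2.imwrite("pics/s2.png",cv2.resize(im[max(v-75,0):v+45,max(u-80,0):u+80,::-1],(800,600),interpolation=cv2.INTER_CUBIC))
E
```

```text
time: 2.25
position: [0.4582, -0.2334, 0.1194]
ee_rot: [0.994, 0.112, -0.001, -0.0]
ft_force: [0.3, 0.5, 0.6]
gripper_width: 0.04
grip_force: 0.0
t 2.25 pos [ 0.4582 -0.2334  0.1194] head -77.17 F [0.3  0.52 0.61] w 0.04 | travel [ 0.0059 -0.0029  0.4218] roll -0.0019 z-axis [-2.4e-03  7.0e-04 -1.0e+00]
[164.00271222 185.30099606]
```

View pics/s2.png

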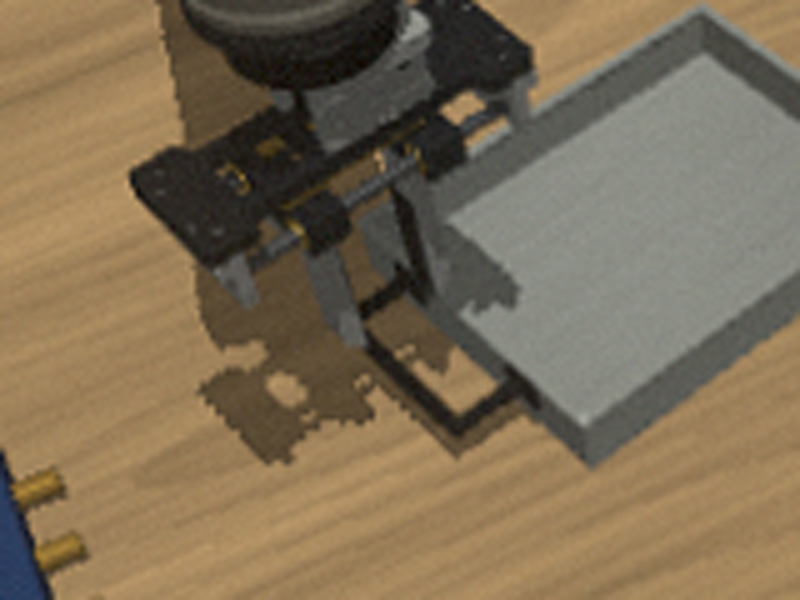

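The fingers, at about (335,340) and (425,290) in the crop, stand either side of the bar. The outer finger is clear and the inner one is between the bar and the wall. I'll descend and close.

```bash
python3 -m pendant '[{"fingers":40,"travel":[0.005,-0.003,0.05],"roll":0},{"fingers":40,"travel":[0.005,-0.003,0.12],"roll":0},{"fingers":40,"travel":[0.005,-0.003,0.2],"roll":0},{"fingers":40,"travel":[0.005,-0.003,0.28],"roll":0},{"fingers":40,"travel":[0.005,-0.003,0.35],"roll":0},{"fingers":40,"travel":[0.005,-0.003,0.39],"roll":0},{"fingers":40,"travel":[0.005,-0.003,0.41],"roll":0},{"fingers":40,"travel":[0.005,-0.003,0.42],"roll":0},{"fingers":40,"travel":[0.005,-0.003,0.42],"roll":0},{"fingers":40,"travel":[0.005,-0.003,0.42],"roll":0}]' 
python3 -c "from h import *;plan(.459,-.2325,.035,-77)"
```

```text
time: 3.3
position: [0.4603, -0.2318, 0.0369]
ee_rot: [0.994, 0.112, 0.0, 0.0]
ft_force: [0.7, 0.6, 0.1]
gripper_width: 0.0402
grip_force: 0.0
t 3.3 pos [ 0.4603 -0.2318  0.0369] head -77.1 F [0.72 0.6  0.09] w 0.0402 | travel [-0.007   0.0021  0.0096] roll -0.0011 z-axis [ 6.e-04 -2.e-04 -1.e+00]
```

```bash
python3 -m pendant '[{"fingers":30,"travel":[0,0,0],"roll":0},{"fingers":22,"travel":[0,0,0],"roll":0},{"fingers":16,"travel":[0,0,0],"roll":0},{"fingers":12,"travel":[0,0,0],"roll":0},{"fingers":10,"travel":[0,0,0],"roll":0},{"fingers":5,"travel":[0,0,0],"roll":0},{"fingers":0,"travel":[0,0,0],"roll":0},{"fingers":0,"travel":[0,0,0],"roll":0},{"fingers":0,"travel":[0,0,0],"roll":0},{"fingers":0,"travel":[0,0,0],"roll":0}]' 35
python3 -c "from h import *;plan(.459,-.2325,.035,-77)"
```

```text
time: 4.3
position: [0.4601, -0.2318, 0.0366]
ee_rot: [0.994, 0.112, 0.0, 0.0]
ft_force: [0.2, -3.5, 0.8]
gripper_width: 0.009
grip_force: 35.0
t 4.3 pos [ 0.4601 -0.2318  0.0366] head -77.1 F [ 0.15 -3.48  0.81] w 0.009 | travel [-0.0062  0.0022  0.008 ] roll -0.0011 z-axis [ 3.e-04 -1.e-04 -1.e+00]
```

```bash
python3 -c "from h import *;plan(.414,-.2404,.0366,-97.1)"
```

```text
t 4.3 pos [ 0.4601 -0.2318  0.0366] head -77.1 F [ 0.15 -3.48  0.81] w 0.009 | travel [-2.344e-01 -9.600e-03 -1.000e-04] roll 0.2222 z-axis [ 3.e-04 -1.e-04 -1.e+00]
```

```bash
python3 -m pendant '[{"fingers":0,"travel":[-0.01,0,0],"roll":0.01},{"fingers":0,"travel":[-0.03,-0.001,0],"roll":0.028},{"fingers":0,"travel":[-0.06,-0.002,0],"roll":0.056},{"fingers":0,"travel":[-0.09,-0.003,0],"roll":0.084},{"fingers":0,"travel":[-0.12,-0.005,0],"roll":0.112},{"fingers":0,"travel":[-0.15,-0.006,0],"roll":0.14},{"fingers":0,"travel":[-0.18,-0.007,0],"roll":0.168},{"fingers":0,"travel":[-0.21,-0.009,0],"roll":0.196},{"fingers":0,"travel":[-0.227,-0.01,0],"roll":0.214},{"fingers":0,"travel":[-0.234,-0.01,0],"roll":0.222}]'
python3 - <<'E'
from h import *
plan(.414,-.2404,.0366,-97.1)
im=cams.read_camera("top");cv2.imwrite("pics/c3.png",cv2.resize(im[150:330,120:360,::-1],(800,600),interpolation=cv2.INTER_CUBIC))
plan(.414,-.2404,.0366,-97.1)
E
```

```text
time: 5.3
position: [0.4135, -0.2401, 0.0365]
ee_rot: [0.998, -0.063, -0.0, -0.0]
ft_force: [0.1, 1.7, 4.1]
gripper_width: 0.0091
grip_force: 35.4
t 5.3 pos [ 0.4135 -0.2401  0.0365] head -97.18 F [0.12 1.72 4.07] w 0.0091 | travel [ 0.0026  0.001  -0.0004] roll -0.0009 z-axis [-2.e-04  1.e-04 -1.e+00]
t 5.35 pos [ 0.4135 -0.2401  0.0365] head -97.18 F [-2.95  0.33  6.78] w 0.0088 | travel [ 0.0028  0.001  -0.0005] roll -0.0009 z-axis [-4.e-04  2.e-04 -1.e+00]
```

View pics/c3.png

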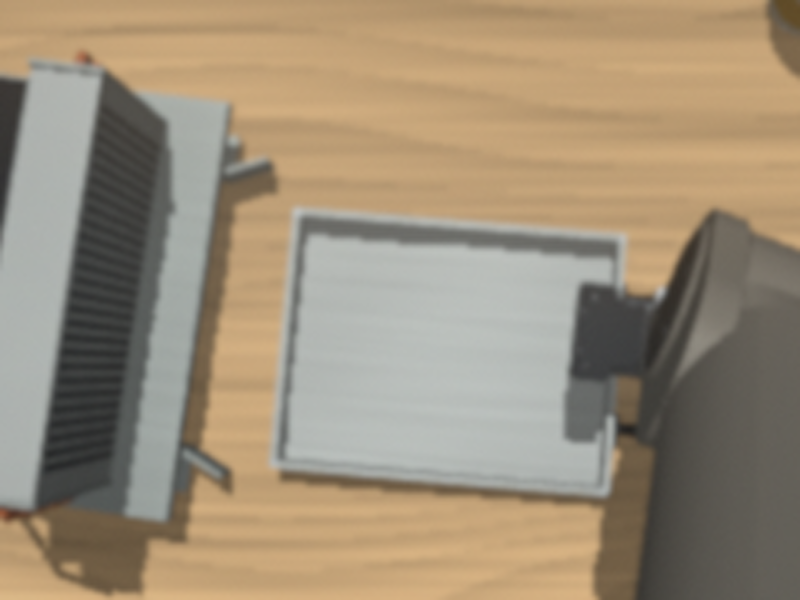

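The pan is now nearly square. In crop c3 its rim corners are (296,209), (626,236), (608,496) and (274,467), the deck's front corners (229,103) and (168,520), and the flare tips (272,164) and (230,488).

```bash
python3 - <<'E'
from h import *
np.set_printoptions(precision=4,suppress=True)
c=lambda q:np.array(q)*.3+[120,150]-.35
a=pt("top",c([(296,209),(626,236),(608,496),(274,467)]),.04);m=a.mean(0)
x=(a[0]+a[3]-a[1]-a[2])/2; y=(a[3]+a[2]-a[0]-a[1])/2
print("pan",m,np.degrees(np.arctan2(x[1],x[0])),np.degrees(np.arctan2(y[1],y[0]))-90,np.linalg.norm(x),np.linalg.norm(y))
d=pt("top",c([(229,103),(168,520)]),.075);v=d[0]-d[1];print(d.mean(0),np.degrees(np.arctan2(v[1],v[0]))+90,np.linalg.norm(v))
f=pt("top",c([(272,164),(230,488)]),.05);print("flare",f.mean(0),np.linalg.norm(f[0]-f[1]))
f=pt("top",c([(272,164),(230,488)]),.03);print("flare",f.mean(0),np.linalg.norm(f[0]-f[1]))
E
```

```text
pan [ 0.4114 -0.0651  0.04  ] 85.2043395819117 85.51443167953911 0.2580942596257865 0.20019498752459108
[0.4425 0.1255 0.075 ] 82.78003096353834 0.31798376791220884
flare [0.4316 0.0887 0.05  ] 0.2509212036495539
flare [0.4322 0.0915 0.03  ] 0.25532440705686554
```

The pan slipped in the grip by about 2.4°, so I'll roll a little further and ease the height slightly.

```bash
python3 -m pendant '[{"fingers":0,"travel":[0,0,-0.001],"roll":0.005},{"fingers":0,"travel":[0,0,-0.002],"roll":0.012},{"fingers":0,"travel":[0,0,-0.002],"roll":0.02},{"fingers":0,"travel":[0,0,-0.002],"roll":0.026},{"fingers":0,"travel":[0,0,-0.002],"roll":0.03},{"fingers":0,"travel":[0,0,-0.002],"roll":0.03},{"fingers":0,"travel":[0,0,-0.002],"roll":0.03},{"fingers":0,"travel":[0,0,-0.002],"roll":0.03},{"fingers":0,"travel":[0,0,-0.002],"roll":0.03},{"fingers":0,"travel":[0,0,-0.002],"roll":0.03}]' 50
python3 - <<'E'
from h import *
np.set_printoptions(precision=4,suppress=True)
s=monitor.state()
im=cams.read_camera("top");cv2.imwrite("pics/c4.png",cv2.resize(im[160:325,130:350,::-1],(800,600),interpolation=cv2.INTER_CUBIC))
# predicted unit points
u=np.radians(82.85);X=np.array([np.cos(u),np.sin(u)]);Y=np.array([-X[1],X[0]]);M=np.array([.4427,.1246])
for n,x,y,z in (("tipR",-.033,-.122,.05),("tipL",-.033,.122,.05),("tipR0",-.033,-.122,0),("tipL0",-.033,.122,0),("d",0,-.16,.075),("d",0,.16,.075)):
    p=pix("top",[[*(M+x*X+y*Y),z]])[0];print(n,(p-[130,160]+.35)*[800/220,600/165])
plan(*s["position"],-97)
E
```

```text
time: 6.35
position: [0.4139, -0.2401, 0.0369]
ee_rot: [0.996, -0.085, 0.0, -0.0]
ft_force: [-1.8, 0.3, -2.0]
gripper_width: 0.0085
grip_force: 51.0
tipR [257.3991 137.8464]
tipL [209.0511 480.6161]
tipR0 [265.7743 147.2666]
tipL0 [219.6722 475.8739]
d [214.6326  74.3472]
d [148.2564 532.2073]
t 6.4 pos [ 0.4139 -0.2401  0.0369] head -99.77 F [-0.76  0.07 -2.35] w 0.0085 | travel [ 0.0002 -0.0001 -0.0001] roll -0.0308 z-axis [ 0.      0.0001 -1.    ]
```

View pics/c4.png

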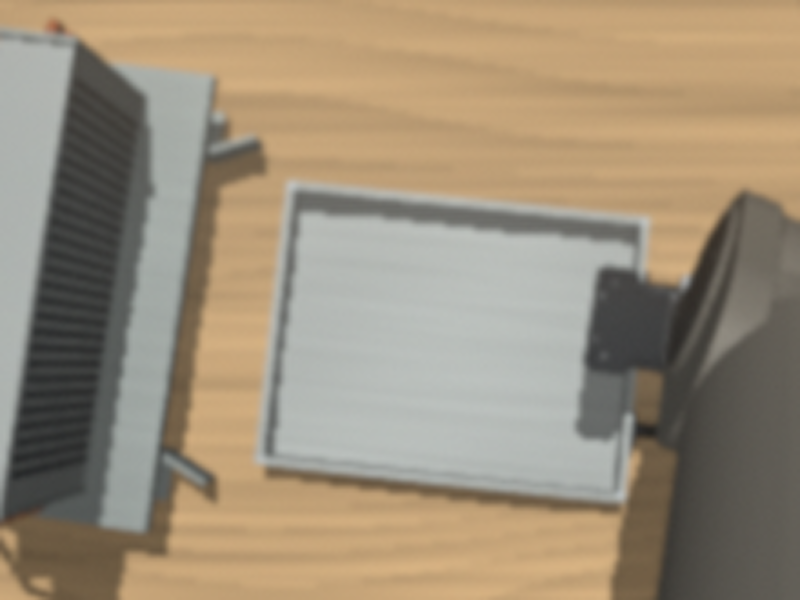

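In crop c4 the pan corners are (290,183), (648,218), (624,503) and (261,463). The flare tips, at (260,143) and (213,486), fall within 2–3 mm of where I predicted them.

```bash
python3 - <<'E'
from h import *
np.set_printoptions(precision=4,suppress=True)
c=lambda q:np.array(q)*.275+[130,160]-.36
a=pt("top",c([(290,183),(648,218),(624,503),(261,463)]),.04);m=a.mean(0)
x=(a[0]+a[3]-a[1]-a[2])/2; y=(a[3]+a[2]-a[0]-a[1])/2
print("pan",m,np.degrees(np.arctan2(x[1],x[0])),np.degrees(np.arctan2(y[1],y[0]))-90,np.linalg.norm(x),np.linalg.norm(y))
u=np.radians(82.85);X=np.array([np.cos(u),np.sin(u)]);Y=np.array([-X[1],X[0]]);M=np.array([.4417,.1246])
print("pan centre in mouth frame",(m[:2]-M)@X,(m[:2]-M)@Y)
s=monitor.state();r=R.from_quat(s["ee_rot"]);print("advance 0.1 dir tool",r.inv().apply([*X,0]),"left",r.inv().apply([*Y,0]))
E
```

```text
pan [ 0.4156 -0.0652  0.04  ] 84.09114447571575 84.56353237675691 0.25747171039589534 0.2005999929095095
pan centre in mouth frame -0.19153998227384797 0.002283375853938617
advance 0.1 dir tool [-0.0458 -0.999   0.0001] left [-0.999   0.0458 -0.    ]
```

```bash
python3 -m pendant '[{"fingers":0,"travel":[0,0,0],"roll":0.006},{"fingers":0,"travel":[0,0,0],"roll":0.012},{"fingers":0,"travel":[0,0,0],"roll":0.018},{"fingers":0,"travel":[0,0,0],"roll":0.024},{"fingers":0,"travel":[0,0,0],"roll":0.028},{"fingers":0,"travel":[0,-0.01,0],"roll":0.028},{"fingers":0,"travel":[-0.001,-0.03,0],"roll":0.028},{"fingers":0,"travel":[-0.002,-0.055,0],"roll":0.028},{"fingers":0,"travel":[-0.003,-0.08,0],"roll":0.028},{"fingers":0,"travel":[-0.004,-0.1,0],"roll":0.028}]' 60
python3 - <<'E'
from h import *
np.set_printoptions(precision=4,suppress=True)
im=cams.read_camera("top");cv2.imwrite("pics/c5.png",cv2.resize(im[160:310,140:340,::-1],(800,600),interpolation=cv2.INTER_CUBIC))
s=monitor.state();plan(*s["position"],-97)
E
```

```text
time: 7.4
position: [0.4168, -0.2197, 0.0369]
ee_rot: [0.994, -0.107, 0.0, -0.0]
ft_force: [-1.2, -1.3, -1.7]
gripper_width: 0.0084
grip_force: 60.1
t 7.45 pos [ 0.4168 -0.2192  0.0369] head -102.25 F [ 0.21  2.33 -2.63] w 0.0084 | travel [0. 0. 0.] roll -0.0584 z-axis [ 0.0002  0.0003 -1.    ]
```

View pics/c5.png

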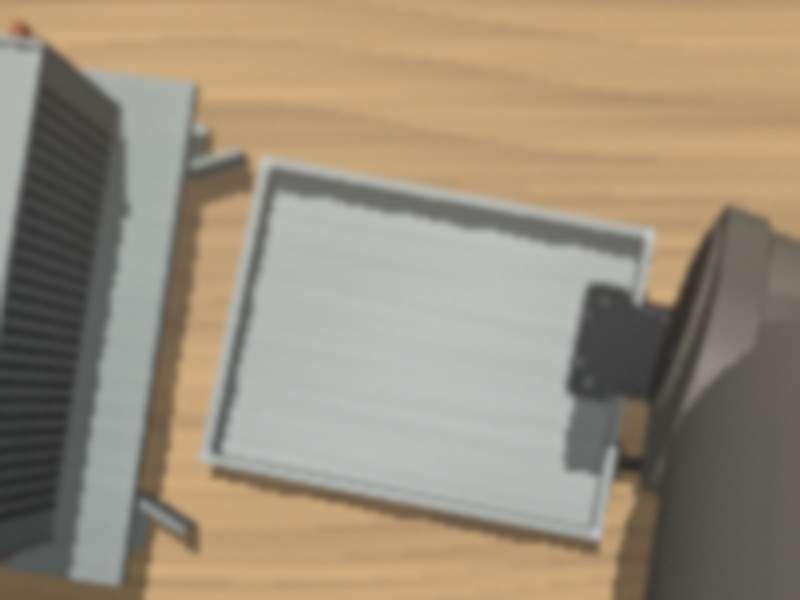

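Crop c5 shows the pan over-rotated, with corners (263,158), (652,233), (597,542) and (207,460). Working out the correction.

```bash
cat >> h.py <<'E'
def panpose(px,sc,off):
    a=pt("top",np.array(px)*sc+off-.37,.04);m=a.mean(0)
    x=(a[0]+a[3]-a[1]-a[2])/2; y=(a[3]+a[2]-a[0]-a[1])/2
    yaw=(np.degrees(np.arctan2(x[1],x[0]))+np.degrees(np.arctan2(y[1],y[0]))%360-90)/2
    u=np.radians(82.85);X=np.array([np.cos(u),np.sin(u)]);Y=np.array([-X[1],X[0]]);M=np.array([.4417,.1246])
    r=R.from_quat(monitor.state()["ee_rot"]);w=np.radians(yaw);rc=m[:2]+.13*np.array([np.cos(w),np.sin(w)])-M
    print("pan",m,"yaw",yaw,"centre in mouth",(m[:2]-M)@X,(m[:2]-M)@Y,"rear",rc@X,rc@Y,"X tool",r.inv().apply([*X,0]))
E
python3 - <<'E'
from h import *
panpose([(263,158),(652,233),(597,542),(207,460)],.25,[140,160])
E
```

```text
pan [ 0.43350295 -0.04458309  0.04      ] yaw 79.20654261457429 centre in mouth -0.16888773858333522 -0.012924476574267872 rear -0.03915049245740604 -0.02118564886759725 X tool [-8.89301955e-02 -9.96037801e-01  3.45474314e-04]
```

```bash
python3 -c "from h import *;plan(.4132,-.2346,.0369,-97.3)"
```

```text
t 7.45 pos [ 0.4168 -0.2192  0.0369] head -102.25 F [ 0.21  2.33 -2.63] w 0.0084 | travel [-0.0013  0.079   0.0001] roll -0.055 z-axis [ 2.e-04  3.e-04 -1.e+00]
```

```bash
python3 -m pendant '[{"fingers":0,"travel":[0,0.01,0],"roll":0},{"fingers":0,"travel":[0,0.03,0],"roll":0},{"fingers":0,"travel":[0,0.055,0],"roll":-0.005},{"fingers":0,"travel":[-0.001,0.07,0],"roll":-0.015},{"fingers":0,"travel":[-0.001,0.079,0],"roll":-0.025},{"fingers":0,"travel":[-0.001,0.079,0],"roll":-0.035},{"fingers":0,"travel":[-0.001,0.079,0],"roll":-0.045},{"fingers":0,"travel":[-0.001,0.079,0],"roll":-0.052},{"fingers":0,"travel":[-0.001,0.079,0],"roll":-0.055},{"fingers":0,"travel":[-0.001,0.079,0],"roll":-0.055}]' 60
python3 - <<'E'
from h import *
im=cams.read_camera("top");cv2.imwrite("pics/c6.png",cv2.resize(im[160:310,140:340,::-1],(800,600),interpolation=cv2.INTER_CUBIC))
s=monitor.state();plan(*s["position"],-97.3)
E
```

```text
time: 8.45
position: [0.413, -0.2357, 0.0369]
ee_rot: [0.998, -0.064, 0.0, -0.0]
ft_force: [1.3, 0.1, -2.6]
gripper_width: 0.0081
grip_force: 60.8
t 8.5 pos [ 0.413  -0.2356  0.0369] head -97.34 F [ 0.42 -1.26 -1.47] w 0.0088 | travel [0. 0. 0.] roll -0.0005 z-axis [ 1.e-04  1.e-04 -1.e+00]
```

View pics/c6.png

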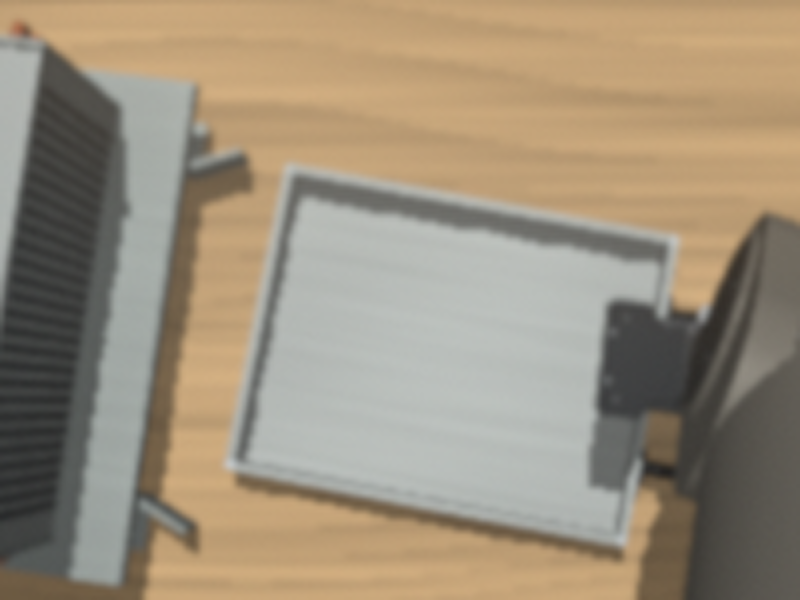

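I've used all 10 views, so from here I'll measure the pan by image code: warp to a metric view at rim height and fit lines to its edges. I'll check it against the corners read from c6.

```bash
cat >> h.py <<'E'
U=np.radians(82.85);X=np.array([np.cos(U),np.sin(U)]);Y=np.array([-X[1],X[0]]);M=np.array([.4417,.1246])
def look(guess=-.19,lim=-.03):
    "pan from code; guess = pan centre x in mouth frame; uses the rim at z=.04"
    im=cams.read_camera("top"); xs=np.arange(-.36,.0,.001); ys=np.arange(-.16,.16,.001)
    g=np.stack(np.meshgrid(xs,ys,indexing="ij"),-1); P=M+g[...,:1]*X+g[...,1:]*Y
    p=pix("top",np.c_[P.reshape(-1,2),np.full(g[...,0].size,.04)]).reshape(*g.shape[:2],2).astype(np.float32)
    w=cv2.remap(im,p[...,0],p[...,1],cv2.INTER_CUBIC); f=w.astype(int); m=((f[...,0]-f[...,2])<30)
    def line(pts):
        a=np.array(pts,float); 
        for _ in range(4):
            k=np.polyfit(a[:,0],a[:,1],1); e=abs(a[:,1]-np.polyval(k,a[:,0])); a=a[e<=max(2.5*np.median(e),.0008)]
        return k,len(a)
    L=[];Rr=[];F=[]
    for i,x in enumerate(xs):
        if guess-.09<x<min(guess+.105,lim-.005):
            j0=160; r=m[i]; bad=np.flatnonzero(~r[j0:]); b2=np.flatnonzero(~r[:j0])
            if len(bad) and len(b2): L.append((x,ys[j0+bad[0]]-.0005)); Rr.append((x,ys[b2[-1]]+.0005))
    i0=np.searchsorted(xs,guess)
    for j,y in enumerate(ys):
        if abs(y)<.08:
            b=np.flatnonzero(~m[i0:,j]); 
            if len(b): F.append((y,xs[i0+b[0]]-.0005))
    kl,nl=line(L);kr,nr=line(Rr); yaw=82.85+np.degrees(np.arctan((kl[0]+kr[0])/2))
    print("sides deg",np.degrees(np.arctan([kl[0],kr[0]])).round(2),nl,nr,"left/right y at guess",np.polyval(kl,guess).round(4),np.polyval(kr,guess).round(4),"yaw err",round(yaw-82.85,2))
    if F:
        kf,nf=line(F);print("rear x at y=0",round(kf[1],4),"deg",round(-np.degrees(np.arctan(kf[0])),2),nf,"lateral at rear",round((np.polyval(kl,kf[1])+np.polyval(kr,kf[1]))/2,4))
    cv2.imwrite("/tmp/m.png",m.astype(np.uint8)*255)
E
python3 - <<'E'
from h import *
panpose([(287,165),(677,237),(624,548),(230,467)],.25,[140,160])
look()
E
```

```text
pan [ 0.42962226 -0.06065674  0.04      ] yaw 79.38103898821257 centre in mouth -0.18531941034071156 -0.011074601742324223 rear -0.055557606228861446 -0.01894061684769003 X tool [-3.35501512e-03 -9.99994370e-01  6.43553230e-05]
sides deg [-3.81 -3.48] 195 195 left/right y at guess 0.0923 -0.1124 yaw err -3.65
rear x at y=0 -0.0529 deg -3.44 154 lateral at rear -0.0188
```

The code agrees with my reading. I'll rotate back in steps.

```bash
python3 -m pendant '[{"fingers":0,"travel":[0,0,0],"roll":-0.005},{"fingers":0,"travel":[0,0,0],"roll":-0.01},{"fingers":0,"travel":[0,0,0],"roll":-0.015},{"fingers":0,"travel":[0,0,0],"roll":-0.02},{"fingers":0,"travel":[0,0,0],"roll":-0.025},{"fingers":0,"travel":[0,0,0],"roll":-0.03},{"fingers":0,"travel":[0,0,0],"roll":-0.035},{"fingers":0,"travel":[0,0,0],"roll":-0.04},{"fingers":0,"travel":[0,0,0],"roll":-0.04},{"fingers":0,"travel":[0,0,0],"roll":-0.04}]' 60
python3 - <<'E'
from h import *
look()
s=monitor.state();plan(*s["position"],-97.3); print(s["torque"])
E
```

```text
time: 9.55
position: [0.4129, -0.2357, 0.0369]
ee_rot: [0.999, -0.033, -0.0, -0.0]
ft_force: [2.4, 0.9, -1.0]
gripper_width: 0.0085
grip_force: 60.9
sides deg [-0.17 -0.04] 186 155 left/right y at guess 0.1026 -0.1015 yaw err -0.1
rear x at y=0 -0.0545 deg -0.0 159 lateral at rear 0.0003
t 9.6 pos [ 0.4129 -0.2357  0.0369] head -93.75 F [ 0.56  0.14 -1.42] w 0.0086 | travel [0. 0. 0.] roll 0.0394 z-axis [-1.e-04  1.e-04 -1.e+00]
[ 0.0345464  -0.30228973 -0.43029203]
```

The pan is square and centred. I'll advance along the unit's axis: per 50 mm that is travel [0.015, -0.25, 0].

```bash
python3 -m pendant '[{"fingers":0,"travel":[0.001,-0.015,0],"roll":0},{"fingers":0,"travel":[0.003,-0.045,0],"roll":0},{"fingers":0,"travel":[0.005,-0.08,0],"roll":0},{"fingers":0,"travel":[0.007,-0.115,0],"roll":0},{"fingers":0,"travel":[0.009,-0.15,0],"roll":0},{"fingers":0,"travel":[0.011,-0.185,0],"roll":0},{"fingers":0,"travel":[0.013,-0.215,0],"roll":0},{"fingers":0,"travel":[0.014,-0.235,0],"roll":0},{"fingers":0,"travel":[0.015,-0.25,0],"roll":0},{"fingers":0,"travel":[0.015,-0.25,0],"roll":0}]' 60
python3 - <<'E'
from h import *
look(guess=-.14,lim=-.045)
s=monitor.state();plan(*s["position"],-93.75); print(s["torque"])
E
```

```text
time: 10.6
position: [0.4199, -0.1858, 0.0371]
ee_rot: [0.999, -0.033, 0.001, 0.0]
ft_force: [1.7, -3.0, -2.3]
gripper_width: 0.0081
grip_force: 60.1
sides deg [2.35 2.43] 169 175 left/right y at guess 0.1097 -0.0951 yaw err 2.39
rear x at y=0 -0.0015 deg 2.56 78 lateral at rear 0.0131
t 10.65 pos [ 0.4197 -0.1859  0.0371] head -93.73 F [ 1.03 -3.87 -1.31] w 0.0082 | travel [0. 0. 0.] roll 0.0002 z-axis [ 9.e-04 -3.e-04 -1.e+00]
[-0.62536485 -0.36876349 -0.18442745]
```

The pan relaxed back into line with the tool as it slid. I'll back off, set the tool heading itself to the unit's axis, and centre up.

```bash
python3 -c "from h import *;plan(.4136,-.2196,.0369,-97.3)"
```

```text
t 10.65 pos [ 0.4197 -0.1859  0.0371] head -93.73 F [ 1.03 -3.87 -1.31] w 0.0082 | travel [-0.0197  0.1702  0.001 ] roll 0.0396 z-axis [ 9.e-04 -3.e-04 -1.e+00]
```

```bash
python3 -m pendant '[{"fingers":0,"travel":[-0.001,0.01,0],"roll":0},{"fingers":0,"travel":[-0.003,0.03,0],"roll":0},{"fingers":0,"travel":[-0.006,0.06,0],"roll":0},{"fingers":0,"travel":[-0.01,0.09,0],"roll":0.005},{"fingers":0,"travel":[-0.014,0.12,0],"roll":0.015},{"fingers":0,"travel":[-0.017,0.145,0],"roll":0.025},{"fingers":0,"travel":[-0.019,0.16,0],"roll":0.033},{"fingers":0,"travel":[-0.02,0.17,0],"roll":0.04},{"fingers":0,"travel":[-0.02,0.17,0],"roll":0.04},{"fingers":0,"travel":[-0.02,0.17,0],"roll":0.04}]' 60
python3 - <<'E'
from h import *
look(guess=-.17)
s=monitor.state();plan(*s["position"],-97.3); print(s["torque"])
E
```

```text
time: 11.65
position: [0.4131, -0.2198, 0.037]
ee_rot: [0.998, -0.064, 0.0, 0.0]
ft_force: [-0.6, -1.5, -1.5]
gripper_width: 0.0083
grip_force: 60.1
sides deg [1.25 1.38] 188 195 left/right y at guess 0.1087 -0.0959 yaw err 1.32
rear x at y=0 -0.0391 deg 1.36 157 lateral at rear 0.0094
t 11.7 pos [ 0.4131 -0.2198  0.037 ] head -97.33 F [-0.71 -1.15 -1.57] w 0.0083 | travel [0. 0. 0.] roll -0.0004 z-axis [ 2.e-04 -2.e-04 -1.e+00]
[-0.25284235  0.1689715   0.19322678]
```

```bash
python3 -m pendant '[{"fingers":0,"travel":[0,0,0],"roll":0.006},{"fingers":0,"travel":[0,0,0],"roll":0.012},{"fingers":0,"travel":[0,0,0],"roll":0.018},{"fingers":0,"travel":[0,0,0],"roll":0.022},{"fingers":0,"travel":[0.001,-0.01,0],"roll":0.022},{"fingers":0,"travel":[0.002,-0.03,0],"roll":0.022},{"fingers":0,"travel":[0.003,-0.05,0],"roll":0.022},{"fingers":0,"travel":[0.003,-0.065,0],"roll":0.022},{"fingers":0,"travel":[0.003,-0.075,0],"roll":0.022},{"fingers":0,"travel":[0.003,-0.075,0],"roll":0.022}]' 60
python3 - <<'E'
from h import *
look(guess=-.155,lim=-.04)
s=monitor.state();plan(*s["position"],-97.3); print(s["torque"])
E
```

```text
time: 12.7
position: [0.4156, -0.2044, 0.0369]
ee_rot: [0.997, -0.081, -0.0, -0.0]
ft_force: [-1.3, 1.7, -1.6]
gripper_width: 0.0081
grip_force: 60.2
sides deg [-0.76 -0.41] 185 193 left/right y at guess 0.1028 -0.1018 yaw err -0.58
rear x at y=0 -0.023 deg -0.49 158 lateral at rear -0.0009
t 12.75 pos [ 0.4156 -0.2045  0.0369] head -99.3 F [-1.02  1.74 -2.76] w 0.0088 | travel [0. 0. 0.] roll -0.0222 z-axis [-1.e-04  4.e-04 -1.e+00]
[0.37975348 0.13943027 0.20430083]
```

```bash
python3 -m pendant '[{"fingers":0,"travel":[0,-0.01,0],"roll":-0.002},{"fingers":0,"travel":[-0.001,-0.03,0],"roll":-0.005},{"fingers":0,"travel":[-0.002,-0.055,0],"roll":-0.008},{"fingers":0,"travel":[-0.003,-0.08,0],"roll":-0.011},{"fingers":0,"travel":[-0.004,-0.105,0],"roll":-0.014},{"fingers":0,"travel":[-0.005,-0.13,0],"roll":-0.014},{"fingers":0,"travel":[-0.006,-0.15,0],"roll":-0.014},{"fingers":0,"travel":[-0.007,-0.165,0],"roll":-0.014},{"fingers":0,"travel":[-0.007,-0.175,0],"roll":-0.014},{"fingers":0,"travel":[-0.007,-0.175,0],"roll":-0.014}]' 60
python3 - <<'E'
from h import *
look(guess=-.12,lim=-.045)
s=monitor.state();plan(*s["position"],-97.3); print(s["torque"])
E
```

```text
time: 13.75
position: [0.4199, -0.1697, 0.0369]
ee_rot: [0.998, -0.07, -0.0, -0.0]
ft_force: [0.1, 1.2, -1.4]
gripper_width: 0.0081
grip_force: 60.0
sides deg [-0.99 -0.83] 154 160 left/right y at guess 0.1021 -0.1025 yaw err -0.91
t 13.8 pos [ 0.4198 -0.1698  0.0369] head -98.05 F [-1.54  1.45 -1.59] w 0.0084 | travel [0. 0. 0.] roll -0.0083 z-axis [-1.e-04  3.e-04 -1.e+00]
[ 0.43474726 -0.0424599   0.01474341]
```

```bash
python3 -m pendant '[{"fingers":0,"travel":[0,-0.02,0],"roll":-0.004},{"fingers":0,"travel":[-0.001,-0.045,0],"roll":-0.008},{"fingers":0,"travel":[-0.001,-0.07,0],"roll":-0.012},{"fingers":0,"travel":[-0.002,-0.095,0],"roll":-0.016},{"fingers":0,"travel":[-0.002,-0.12,0],"roll":-0.02},{"fingers":0,"travel":[-0.002,-0.145,0],"roll":-0.02},{"fingers":0,"travel":[-0.003,-0.17,0],"roll":-0.02},{"fingers":0,"travel":[-0.003,-0.195,0],"roll":-0.02},{"fingers":0,"travel":[-0.003,-0.22,0],"roll":-0.02},{"fingers":0,"travel":[-0.004,-0.245,0],"roll":-0.02}]' 60
python3 - <<'E'
from h import *
look(guess=-.075,lim=-.045)
s=monitor.state();plan(*s["position"],-97.15); print(s["torque"])
E
```

```text
time: 14.8
position: [0.426, -0.1211, 0.0369]
ee_rot: [0.999, -0.055, -0.0, -0.0]
ft_force: [0.1, -1.7, -1.6]
gripper_width: 0.0082
grip_force: 60.0
sides deg [0.31 0.68] 108 115 left/right y at guess 0.1066 -0.0977 yaw err 0.5
t 14.85 pos [ 0.4261 -0.1203  0.0369] head -96.22 F [-0.52  3.15 -1.84] w 0.0085 | travel [0. 0. 0.] roll 0.0103 z-axis [ 1.e-04  4.e-04 -1.e+00]
[ 0.38320551  0.03125141 -0.05139116]
```

```bash
python3 -m pendant '[{"fingers":0,"travel":[0.001,-0.02,0],"roll":0.003},{"fingers":0,"travel":[0.003,-0.045,0],"roll":0.006},{"fingers":0,"travel":[0.005,-0.07,0],"roll":0.009},{"fingers":0,"travel":[0.007,-0.095,0],"roll":0.012},{"fingers":0,"travel":[0.009,-0.12,0],"roll":0.012},{"fingers":0,"travel":[0.01,-0.145,0],"roll":0.012},{"fingers":0,"travel":[0.011,-0.17,0],"roll":0.012},{"fingers":0,"travel":[0.012,-0.195,0],"roll":0.012},{"fingers":0,"travel":[0.013,-0.22,0],"roll":0.012},{"fingers":0,"travel":[0.014,-0.245,0],"roll":0.012}]' 60
python3 - <<'E'
from h import *
look(guess=-.035,lim=-.045)
s=monitor.state();plan(*s["position"],-97.15); print(s["torque"],(s["position"][:2]-M)@X,(s["position"][:2]-M)@Y)
E
```

```text
time: 15.85
position: [0.4341, -0.0727, 0.0369]
ee_rot: [0.998, -0.064, 0.0, -0.0]
ft_force: [0.0, -2.2, -2.1]
gripper_width: 0.0082
grip_force: 60.0
sides deg [ 1.07 -0.01] 67 69 left/right y at guess 0.104 -0.1012 yaw err 0.53
t 15.9 pos [ 0.4343 -0.0719  0.0369] head -97.3 F [ 0.3   2.02 -1.81] w 0.0083 | travel [0. 0. 0.] roll -0.0017 z-axis [ 1.e-04  3.e-04 -1.e+00]
[0.35911571 0.01136857 0.04728893] -0.1959356160959027 -0.017082394115552464
```

```bash
python3 -m pendant '[{"fingers":0,"travel":[0,-0.02,0],"roll":0},{"fingers":0,"travel":[0,-0.045,0],"roll":0},{"fingers":0,"travel":[0,-0.07,0],"roll":0},{"fingers":0,"travel":[0,-0.095,0],"roll":0},{"fingers":0,"travel":[0,-0.12,0],"roll":0},{"fingers":0,"travel":[0,-0.145,0],"roll":0},{"fingers":0,"travel":[0,-0.17,0],"roll":0},{"fingers":0,"travel":[0,-0.195,0],"roll":0},{"fingers":0,"travel":[0,-0.22,0],"roll":0},{"fingers":0,"travel":[0,-0.245,0],"roll":0}]' 60
python3 - <<'E'
from h import *
s=monitor.state();plan(*s["position"],-97.15); print(s["torque"],(s["position"][:2]-M)@X,(s["position"][:2]-M)@Y)
E
```

```text
time: 16.9
position: [0.4403, -0.0241, 0.0369]
ee_rot: [0.998, -0.064, -0.0, -0.0]
ft_force: [-1.0, -1.9, -1.4]
gripper_width: 0.0083
grip_force: 60.0
t 16.9 pos [ 0.4403 -0.0241  0.0369] head -97.35 F [-1.03 -1.9  -1.41] w 0.0083 | travel [0. 0. 0.] roll -0.0022 z-axis [-0.  0. -1.]
[-0.31152126  0.06161143  0.06012087] -0.1477002954273024 -0.017151833480872618
```

```bash
python3 -m pendant '[{"fingers":0,"travel":[0,-0.02,0],"roll":0},{"fingers":0,"travel":[0,-0.04,0],"roll":0},{"fingers":0,"travel":[0,-0.06,0],"roll":0},{"fingers":0,"travel":[0,-0.08,0],"roll":0},{"fingers":0,"travel":[0,-0.1,0],"roll":0},{"fingers":0,"travel":[0,-0.12,0],"roll":0},{"fingers":0,"travel":[0,-0.14,0],"roll":0},{"fingers":0,"travel":[0,-0.16,0],"roll":0},{"fingers":0,"travel":[0,-0.17,0],"roll":0},{"fingers":0,"travel":[0,-0.175,0],"roll":0}]' 60
python3 - <<'E'
from h import *
s=monitor.state();plan(*s["position"],-97.15); print(s["torque"],(s["position"][:2]-M)@X,(s["position"][:2]-M)@Y)
E
python3 -m pendant '[{"fingers":0,"travel":[0,-0.005,0],"roll":0},{"fingers":0,"travel":[0,-0.01,0],"roll":0},{"fingers":0,"travel":[0,-0.015,0],"roll":0},{"fingers":0,"travel":[0,-0.02,0],"roll":0},{"fingers":0,"travel":[0,-0.025,0],"roll":0},{"fingers":0,"travel":[0,-0.03,0],"roll":0},{"fingers":0,"travel":[0,-0.035,0],"roll":0},{"fingers":0,"travel":[0,-0.04,0],"roll":0},{"fingers":0,"travel":[0,-0.045,0],"roll":0},{"fingers":0,"travel":[0,-0.05,0],"roll":0}]' 60
python3 - <<'E'
from h import *
s=monitor.state();plan(*s["position"],-97.15); print(s["torque"],(s["position"][:2]-M)@X,(s["position"][:2]-M)@Y)
E
```

```text
time: 17.9
position: [0.4448, 0.0105, 0.0369]
ee_rot: [0.998, -0.064, -0.0, -0.0]
ft_force: [-0.8, -1.8, -1.9]
gripper_width: 0.0082
grip_force: 60.0
t 17.9 pos [0.4448 0.0105 0.0369] head -97.33 F [-0.75 -1.77 -1.93] w 0.0082 | travel [0. 0. 0.] roll -0.002 z-axis [-0.e+00  1.e-04 -1.e+00]
[-0.29662376  0.08342165  0.09365015] -0.1128574977611982 -0.01727359664183853
time: 18.9
position: [0.446, 0.0202, 0.0369]
ee_rot: [0.998, -0.064, -0.0, -0.0]
ft_force: [-1.4, -1.9, -2.0]
gripper_width: 0.0084
grip_force: 60.0
t 18.9 pos [0.446  0.0202 0.0369] head -97.34 F [-1.36 -1.89 -2.03] w 0.0084 | travel [0. 0. 0.] roll -0.0021 z-axis [-0.  0. -1.]
[-0.33670598  0.0798806   0.0930024 ] -0.10301239371788491 -0.01729294062702537
```

Drag is steady at about 2 N. Now feeling for the buffer, 4 mm per call.

```bash
python3 -m pendant '[{"fingers":0,"travel":[0,-0.002,0],"roll":0},{"fingers":0,"travel":[0,-0.004,0],"roll":0},{"fingers":0,"travel":[0,-0.006,0],"roll":0},{"fingers":0,"travel":[0,-0.008,0],"roll":0},{"fingers":0,"travel":[0,-0.01,0],"roll":0},{"fingers":0,"travel":[0,-0.012,0],"roll":0},{"fingers":0,"travel":[0,-0.014,0],"roll":0},{"fingers":0,"travel":[0,-0.016,0],"roll":0},{"fingers":0,"travel":[0,-0.018,0],"roll":0},{"fingers":0,"travel":[0,-0.02,0],"roll":0}]' | grep -E "pos|ft"
```

```text
position: [0.4466, 0.0242, 0.0369]
ft_force: [-0.3, -1.4, -1.7]
```

```bash
python3 -c "
from h import *
s=monitor.state();print(s['ft_force'],s['torque'],(s['position'][:2]-M)@X)"
```

```text
[-0.30124014 -1.44926877 -1.6957217 ] [-0.29437314  0.07228355  0.046841  ] -0.09904732604874891
```

```bash
python3 -m pendant '[{"fingers":0,"travel":[0,-0.002,0],"roll":0},{"fingers":0,"travel":[0,-0.004,0],"roll":0},{"fingers":0,"travel":[0,-0.006,0],"roll":0},{"fingers":0,"travel":[0,-0.008,0],"roll":0},{"fingers":0,"travel":[0,-0.01,0],"roll":0},{"fingers":0,"travel":[0,-0.012,0],"roll":0},{"fingers":0,"travel":[0,-0.014,0],"roll":0},{"fingers":0,"travel":[0,-0.016,0],"roll":0},{"fingers":0,"travel":[0,-0.018,0],"roll":0},{"fingers":0,"travel":[0,-0.02,0],"roll":0}]' | grep -E "pos|ft"
```

```text
position: [0.4471, 0.0281, 0.0369]
ft_force: [-0.9, -0.6, -2.5]
```

```bash
python3 -m pendant '[{"fingers":0,"travel":[0,-0.002,0],"roll":0},{"fingers":0,"travel":[0,-0.004,0],"roll":0},{"fingers":0,"travel":[0,-0.006,0],"roll":0},{"fingers":0,"travel":[0,-0.008,0],"roll":0},{"fingers":0,"travel":[0,-0.01,0],"roll":0},{"fingers":0,"travel":[0,-0.012,0],"roll":0},{"fingers":0,"travel":[0,-0.014,0],"roll":0},{"fingers":0,"travel":[0,-0.016,0],"roll":0},{"fingers":0,"travel":[0,-0.018,0],"roll":0},{"fingers":0,"travel":[0,-0.02,0],"roll":0}]' | grep -E "pos|ft"
```

```text
position: [0.4476, 0.0321, 0.0369]
ft_force: [-0.4, -1.0, -1.5]
```

```bash
python3 -m pendant '[{"fingers":0,"travel":[0,-0.002,0],"roll":0},{"fingers":0,"travel":[0,-0.004,0],"roll":0},{"fingers":0,"travel":[0,-0.006,0],"roll":0},{"fingers":0,"travel":[0,-0.008,0],"roll":0},{"fingers":0,"travel":[0,-0.01,0],"roll":0},{"fingers":0,"travel":[0,-0.012,0],"roll":0},{"fingers":0,"travel":[0,-0.014,0],"roll":0},{"fingers":0,"travel":[0,-0.016,0],"roll":0},{"fingers":0,"travel":[0,-0.018,0],"roll":0},{"fingers":0,"travel":[0,-0.02,0],"roll":0}]' | grep -E "pos|ft"
```

```text
position: [0.4481, 0.0361, 0.0369]
ft_force: [-0.6, -1.2, -2.1]
```

```bash
python3 -m pendant '[{"fingers":0,"travel":[0,-0.002,0],"roll":0},{"fingers":0,"travel":[0,-0.004,0],"roll":0},{"fingers":0,"travel":[0,-0.006,0],"roll":0},{"fingers":0,"travel":[0,-0.008,0],"roll":0},{"fingers":0,"travel":[0,-0.01,0],"roll":0},{"fingers":0,"travel":[0,-0.012,0],"roll":0},{"fingers":0,"travel":[0,-0.014,0],"roll":0},{"fingers":0,"travel":[0,-0.016,0],"roll":0},{"fingers":0,"travel":[0,-0.018,0],"roll":0},{"fingers":0,"travel":[0,-0.02,0],"roll":0}]' | grep -E "pos|ft"
```

```text
position: [0.4483, 0.0396, 0.0368]
ft_force: [-1.7, -6.8, -2.2]
```

Contact: the force rose from 1.2 to 6.8 N. A further 0.8 mm, gently, then hold and read.

```bash
python3 -m pendant '[{"fingers":0,"travel":[0,-0.001,0],"roll":0},{"fingers":0,"travel":[0,-0.002,0],"roll":0},{"fingers":0,"travel":[0,-0.003,0],"roll":0},{"fingers":0,"travel":[0,-0.004,0],"roll":0},{"fingers":0,"travel":[0,-0.004,0],"roll":0},{"fingers":0,"travel":[0,-0.004,0],"roll":0},{"fingers":0,"travel":[0,-0.004,0],"roll":0},{"fingers":0,"travel":[0,-0.004,0],"roll":0},{"fingers":0,"travel":[0,-0.004,0],"roll":0},{"fingers":0,"travel":[0,-0.004,0],"roll":0}]' | grep -E "pos|ft"
python3 -c "
from h import *
s=monitor.state();plan(*s['position'],-97.3)"
```

```text
position: [0.4483, 0.0402, 0.0368]
ft_force: [-1.9, -6.7, -1.4]
t 24.9 pos [0.4483 0.0402 0.0368] head -97.37 F [-1.95 -6.67 -1.41] w 0.0085 | travel [0. 0. 0.] roll -0.0008 z-axis [-8.e-04 -5.e-04 -1.e+00]
```

```bash
python3 -m pendant '[{"fingers":0,"travel":[0,-0.001,0],"roll":0},{"fingers":0,"travel":[0,-0.002,0],"roll":0},{"fingers":0,"travel":[0,-0.003,0],"roll":0},{"fingers":0,"travel":[0,-0.004,0],"roll":0},{"fingers":0,"travel":[0,-0.005,0],"roll":0},{"fingers":0,"travel":[0,-0.006,0],"roll":0},{"fingers":0,"travel":[0,-0.006,0],"roll":0},{"fingers":0,"travel":[0,-0.006,0],"roll":0},{"fingers":0,"travel":[0,-0.006,0],"roll":0},{"fingers":0,"travel":[0,-0.006,0],"roll":0}]' | grep -E "pos|ft"
python3 -c "
from h import *
s=monitor.state();plan(*s['position'],-97.3)"
```

```text
position: [0.4482, 0.0412, 0.0367]
ft_force: [-2.7, -8.4, -1.5]
t 25.9 pos [0.4482 0.0412 0.0367] head -97.38 F [-2.75 -8.44 -1.5 ] w 0.0085 | travel [0. 0. 0.] roll -0.0009 z-axis [-1.3e-03 -8.0e-04 -1.0e+00]
```

About 6–7 N beyond the drag. Releasing.

```bash
python3 -m pendant '[{"fingers":11,"travel":[0,0,0],"roll":0},{"fingers":14,"travel":[0,0,0],"roll":0},{"fingers":18,"travel":[0,0,0],"roll":0},{"fingers":22,"travel":[0,0,0],"roll":0},{"fingers":26,"travel":[0,0,0],"roll":0},{"fingers":30,"travel":[0,0,0],"roll":0},{"fingers":34,"travel":[0,0,0],"roll":0},{"fingers":36,"travel":[0,0,0],"roll":0},{"fingers":36,"travel":[0,0,0],"roll":0},{"fingers":36,"travel":[0,0,0],"roll":0}]'
python3 -c "
from h import *
s=monitor.state();plan(*s['position'],-97.3)"
```

```text
time: 26.9
position: [0.4489, 0.042, 0.0369]
ee_rot: [0.998, -0.064, 0.0, -0.0]
ft_force: [-0.2, 0.3, 0.9]
gripper_width: 0.0362
grip_force: 0.0
t 26.9 pos [0.4489 0.042  0.0369] head -97.35 F [-0.19  0.3   0.89] w 0.0362 | travel [0. 0. 0.] roll -0.0005 z-axis [ 0.e+00  1.e-04 -1.e+00]
```

Released with no contact. Lifting straight up 150 mm.

```bash
python3 -m pendant '[{"fingers":36,"travel":[0,0,-0.02],"roll":0},{"fingers":36,"travel":[0,0,-0.06],"roll":0},{"fingers":36,"travel":[0,0,-0.12],"roll":0},{"fingers":36,"travel":[0,0,-0.2],"roll":0},{"fingers":36,"travel":[0,0,-0.3],"roll":0},{"fingers":36,"travel":[0,0,-0.42],"roll":0},{"fingers":36,"travel":[0,0,-0.54],"roll":0},{"fingers":36,"travel":[0,0,-0.66],"roll":0},{"fingers":36,"travel":[0,0,-0.73],"roll":0},{"fingers":36,"travel":[0,0,-0.75],"roll":0}]'
```

```text
time: 27.9
position: [0.4496, 0.0421, 0.1893]
ee_rot: [0.998, -0.064, 0.002, -0.0]
ft_force: [0.4, 0.2, 0.1]
gripper_width: 0.0357
grip_force: 0.0
```

```bash
python3 -m pendant '[{"fingers":36,"travel":[0,0.04,0],"roll":0},{"fingers":36,"travel":[0,0.14,0],"roll":0},{"fingers":36,"travel":[0,0.3,0],"roll":0},{"fingers":36,"travel":[0,0.48,0],"roll":0},{"fingers":36,"travel":[0,0.66,0],"roll":0},{"fingers":36,"travel":[0,0.82,0],"roll":0},{"fingers":36,"travel":[0,0.94,0],"roll":0},{"fingers":36,"travel":[0,0.98,0],"roll":0},{"fingers":36,"travel":[0,1,0],"roll":0},{"fingers":36,"travel":[0,1,0],"roll":0}]' | grep -E "pos|ft"
python3 - <<'E'
from h import *
# dark handle bar on the wood: metric view at bar height, mouth frame
im=cams.read_camera("top"); xs=np.arange(-.13,-.03,.001); ys=np.arange(-.07,.07,.001)
g=np.stack(np.meshgrid(xs,ys,indexing="ij"),-1);P=M+g[...,:1]*X+g[...,1:]*Y
p=pix("top",np.c_[P.reshape(-1,2),np.full(g[...,0].size,.037)]).reshape(*g.shape[:2],2).astype(np.float32)
f=cv2.remap(im,p[...,0],p[...,1],cv2.INTER_CUBIC).max(2)
for y0 in (-.04,-.02,0,.02,.04):
    col=f[:,abs(ys-y0)<.004].mean(1); d=np.clip(70-col,0,None); i=col.argmin(); print(y0,"dark min at",xs[i].round(3),col[i].round(0))
E
```

```text
position: [0.4231, -0.1561, 0.1865]
ft_force: [-0.4, 1.5, 0.2]
-0.04 dark min at -0.084 62.0
-0.02 dark min at -0.085 59.0
0 dark min at -0.085 56.0
0.02 dark min at -0.085 54.0
0.04 dark min at -0.085 51.0
```

The handle bar is square to the unit, about 3 mm back from the pressed position, as the expected spring-back would leave it. The arm is clear.

```bash
python3 -c "
from station import sign_off
print(sign_off())"
```

```text
the job is handed in; nothing more can be done
None
```

I slid the pan square under the deck, pressed it against the buffer with about 6–7 N beyond its drag, let go, and handed the job in about 29 s into the 67 s limit; the last image put it about 3 mm back, within the expected spring-back, though contact with the hidden buffer and clearance to the copper loop could not be seen directly.

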